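# Roll the feeler of a rotor truing stand in to its gauge mark

### The job

Set up the rotor truing stand for checking the brake disc: roll the knurled wheel lightly under a fingertip until the feeler has closed up to the disc and the yellow index line on its bar stands on the red gauge mark. Move the feeler only by the wheel, never let it run into the disc, and keep your hands off the disc and the bar. Leave the tools, the lockring and the parts dish around the stand where they lie.

Things in the scene. Friction and masses are not known exactly. Their poses are not given: they have to be found in the camera images.
- stand: blue truing stand, fixed, placed and turned (up to 0.4 rad) differently each time; base 170 x 280 x 10 mm. Origin on the bench top under the bar's line; z up, y along the feeler bar towards the disc, x away from the robot. In its frame, mm: wheel centre (-45, 0, 44); bar guide x -16 to 24, y -55 to 55, up to 69 high; wheel's bearing cheeks up to 59 high; disc pillar y 141 to 181, up to 122 high
- wheel: knurled adjuster wheel, black and grey with one white rib, 60 mm diameter, 22 mm wide, level axis along the stand's x, origin at its centre; its free top is 74 mm above the bench. Rack drive: 1 rad moves the bar 6 mm (10 mm of rim moves it 2 mm). Top pushed to the stand's +y: feeler goes to the disc; pushed to -y: backs off. Light friction (1 to 2 N at the rim), no spring, stays where left
- feeler_bar: dark steel bar, 20 x 150 x 12 mm, sliding level along the stand's y, with a pointed brass feeler 22 mm long at its disc end; top 62 mm above the bench. Origin at mid width and height, 10 mm discward of mid length. Moved by the wheel only, not to be touched; 37 mm of travel; starts 18 to 30 mm short of the gauge mark (3 to 5 rad of wheel, so several strokes)
- rotor: brake disc, 160 mm diameter, 1.8 mm thick, upright on the stand, square to the feeler bar, free to spin about its origin at its centre (57, 125, 100) mm in the stand's frame; its top is 180 mm above the bench. Not to be touched by robot or feeler
- index_line (a point): the far end of the yellow index line (1.6 mm wide, across the top of the feeler bar), at the bar's edge next to the scale, 62 mm above the bench; moves with the bar
- gauge_mark (a point): near end of the red gauge mark (2 mm wide line across the fixed aluminium scale rail beside the bar, on the side away from the wheel, and down its outer face), 62 mm above the bench. The feeler is set when index line and mark are in line, at the same y in the stand's frame
- feeler_tip (a point): the point of the brass feeler, 56 mm above the bench; with the index on the gauge mark it stands 3 mm from the disc's face
- dish: shallow round steel parts dish, 136 mm across and 26 mm high, with a few bolts in it, loose on the bench beside the stand; origin at its underside. Bystander
- rotor_fork: disc straightening fork, red and orange handle with a slotted steel blade, 162 mm long, 14 mm high, lying loose on the bench. Bystander
- pick: screwdriver-like pick with a black handle, 170 mm long, lying loose on the bench. Bystander
- lockring: black lockring, 42 mm across, 10 mm high, lying loose on the bench beyond the stand. Bystander

How it is judged (in metres and radians):
On the way:
1. the wheel is being rolled by the fingers and the feeler has moved at least 4 mm (contact force between the fingers and wheel above 0.3 N and distance of index_line from where it was at the start of the episode above 0.004 m), for 0.05 s.
At the end, for the whole second after the job is handed in: the index line stands on the gauge mark within 2 mm either way, the wheel and bar are at rest, and the dish, fork, pick and lockring are within 15 mm of where they lay (y of index_line in the frame of gauge_mark between -0.002 and 0.002 m and angular speed of wheel below 0.1 rad/s and linear speed of feeler_bar below 0.003 m/s and distance of each of dish, rotor_fork, pick, lockring from where it was at the start of the episode below 0.015 m); the robot touches nothing.
It fails at once if the feeler is run into the disc (more than 2.7 mm past the gauge mark) (y of index_line in the frame of gauge_mark above 0.0027 m).
It fails at once if the robot touches the disc (contact force between any of the fingers, the arm and rotor above 0.3 N).
It fails at once if the robot pushes the feeler bar directly (contact force between any of the fingers, the arm and feeler_bar above 0.3 N).
It fails at once if a bystander is moved more than 15 mm or lifted (distance of any of dish, rotor_fork, pick, lockring from where it was at the start of the episode above 0.015 m).
It fails at once if the wheel is squeezed or leaned on hard (over 50 N) (contact force between the fingers and wheel above 50 N).
It also fails if it takes over 48 s, if anything falls off the work surface, if the arm or the gripper's body presses on something with over 40 N, if the wrist force passes 120 N, or if a joint passes its speed limit or range.

### The arm

A 6-joint arm with a two-finger parallel gripper is mounted at the origin on the work surface. World frame = base frame: x ahead of the robot, y to its left, z up, the work surface at z = 0. Lengths are in m, angles in degrees, forces in N, time in s.
With the tool pointing down it reaches from about 0.4 to 0.825 m from the base axis. Payload 7 kg.
Tool frame: the origin (TCP) lies midway between the tips of the shut fingers; the grasp point (between the pads) lies 19 mm behind it; z points along the fingers, y is the direction in which the jaws open and shut (so a half turn about z gives the same grasp; the last joint's range is limited). The gripper opens to 88 mm and grips with 3 to 60 N. Pads are 19 mm wide; open, the fingers measure 130 mm over their backs; the gripper's body (78 mm by 193 mm) begins 47 mm behind the grasp point.
Start: joints at [-59.754, 20.546, 0.682, 0, -70.136, -16.507], TCP at [0.16, -0.656, 0.227] pointing down, gripper open.
Joint ranges: [-176.03, 176.03], [-82.01, 121.73], [-58.28, 71.71], [-173.87, 95.51], [-174.79, -0.11], [-173.66, 173.66]. Speed limits (degrees/s): [136.94, 136.94, 172.46, 180, 180, 180].

### API

Orientations are given as [roll, pitch, yaw] about the fixed x, y, z axes, in that order (R = Rz(yaw) Ry(pitch) Rx(roll)).
In Python, from plant import r gives the robot as it stands. The module is installed in compiled form; this text tells all that it offers.
- The arm moves only by the tool send_rows, never from a script. Its argument "motion" is a list of rows, each an object with "travel": the shift along the tool's x, y, z in m, a list of three; "spin": the turn about the tool's z in degrees. In form: [{"travel": [tx, ty, tz], "spin": spin}, ...]. A call has 1 to 5 rows; each row shifts and turns the pose as measured when the row begins, along the tool's axes as they then stand; what a row does not reach is not made up. A row lasts 1/12 s, in which the tool goes at most 41.7 mm and 7.16 degrees, less where a joint would pass 70% of its speed; a pose out of reach is approached as far as the arm can. A call is refused whole if a number of a shift passes 0.0417 or a number of a turn 7.16, either way. A call with a gripper value outside its range is refused whole. "gripper" is the gripper command: -1 is shut, 1 is fully open, values between are in proportion, set as the call begins (left out, the last holds). The fingers move at their own pace and stop on an object; "squeeze" is the grip in N (left out, the last holds). Time passes only in rows, so rows that do not move let the fingers close. It gives the time, the measured TCP pose, the force and the opening at its end, in the units of the state.
- r.get_state(): the state, without advancing time (a new reading comes with each control period).
- r.capture(name): name is "scene" or "side" or "wrist"; returns (picture, depth): 384x512x3 uint8, blue, green, red; 384x512 float32, m along the optical axis (not along the pixel's ray), 0 where there is no reading.
- r.get_calibration(name): a dict with "fov_y" (degrees; the focal length in pixels is half the picture's height over the tangent of half this angle, whatever the lens; pixels are square), "cx", "cy" (the principal point, pixels), "origin" and "orientation" of the camera in the world. Camera axes: x right, y down, z forward; pixel columns grow to the right and rows downward; lengths in m; the calibration is good to about 2 mm. The wrist camera is an equidistant fisheye: a pixel r from the principal point sees the ray r / f radians off the axis. A picture is of the moment at which its call begins: read the wrist's pose just before it. get_calibration takes no time and is no camera call; for the wrist camera it gives the pose at the moment of the call.
- r.close_job(): hands the job in, once; it reports no verdict.
Trained networks look in the newest picture that a camera, given by its name, has taken for a name from the list of things; names that differ only in an ending like _2 or _b are one class to them, and where a whole thing is asked for, a point or a joint stands for the part that bears it (a point fixed in the world has none). Each returns a list of dicts, best first, with "conf" (0 to 1); they miss things now and then, are a little off and sometimes report something else, mostly with a low value. They report only what shows in the picture. A call takes as long as a camera call.
- r.boxes_of(camera, target): "at" ([x, y, z] in m, in the coordinates of the camera as it stood for that picture, good to about 4 mm: the middle of the surface that is visible of it).
- r.pinpoint(camera, target): "at" ([x, y, z] in m, in the coordinates of the camera as it stood for that picture, good to about 4 mm: a listed point, or the origin of a listed thing).
The state is a dict: "time_s": time; "joints": joint angles; "qd": joint speeds; "joint_torque": joint torques, N m; "tcp_pos": TCP position; "eef_rot": TCP orientation; "contact_force": force on the tool from outside, world axes, zero at the start; "moment": the same for the moment, N m; "gripper_width": finger opening in m.
Only numpy, scipy, OpenCV 4.12 (cv2) and the standard library are available. Lean on these libraries where they do the work, as an engineer would, in place of code of your own. Each camera call takes 0.05 s, during which the arm holds its last target. There are 200 camera calls.

## Working session

There is one attempt and no reset: what is moved stays moved. The work goes in short steps, Python scripts to look and compute and a tool call to move; the robot and the scene stay as the last step left them, time stands still between calls to the robot, and variables do not carry over. Pictures are saved under pics/ and viewed, about 8 in all and at most 12, crops included, and the job is handed in when it is done.

Besides the shell and the picture viewer there is one more tool, called after ">>>" as name(argument=value, ...) on one line, values as JSON. send_rows: Moves the arm, as the interface text tells. Its arguments: {"type":"object","properties":{"motion":{"type":"array"},"gripper":{"type":"number"},"squeeze":{"type":"number"}},"required":["motion"]}

```bash
mkdir -p pics; cat > h.py <<'E'
import numpy as np, cv2
from plant import r
from scipy.spatial.transform import Rotation as R
def Rm(c):
    o=np.array(c["orientation"],float)
    return o if o.shape==(3,3) else R.from_euler('xyz',o,degrees=True).as_matrix()
def w(cam,p,c=None):
    c=c or r.get_calibration(cam); return np.array(c["origin"])+Rm(c)@np.array(p)
def px(cam,u,v,z,c=None):
    "intersect pixel ray with world plane z"
    c=c or r.get_calibration(cam); f=192/np.tan(np.radians(c["fov_y"]/2))
    d=np.array([(u-c["cx"]),(v-c["cy"])])/f
    if cam=="wrist":
        t=np.linalg.norm(d)+1e-12; d=np.r_[d/t*np.sin(t),np.cos(t)]
    else: d=np.r_[d,1]
    d=Rm(c)@d; o=np.array(c["origin"]); return o+d*(z-o[2])/d[2]
E
python3 - <<'E'
from h import *
s=r.get_state(); print(s)
ims=[]
for cam in ("scene","side"):
    c=r.get_calibration(cam); print(cam,c)
    im,d=r.capture(cam); cv2.imwrite(f"pics/{cam}0.png",im); ims.append(im)
    for n in ("wheel","feeler_bar","rotor","index_line","gauge_mark","feeler_tip","stand"):
        q=r.pinpoint(cam,n)[:2]; print(n,[(np.round(w(cam,x["at"],c),4),round(x["conf"],2)) for x in q])
cv2.imwrite("pics/a.png",cv2.resize(np.vstack(ims),None,fx=.78,fy=.78))
E
```

```text
{'time_s': 0.0, 'joints': array([-5.97546214e+01,  2.05942892e+01,  6.34402880e-01, -2.16268334e-02,
       -7.01368163e+01, -1.65076830e+01]), 'qd': array([-0.01583751, -0.04360686,  0.04623872, -0.01772932,  0.12758783,
       -0.01975702]), 'joint_torque': array([ 7.42756620e-04, -5.82722390e+01,  2.93063951e+01,  6.99760839e+00,
        6.91613270e-03, -1.00749439e-04]), 'tcp_pos': array([ 0.16017081, -0.65521283,  0.22559053]), 'eef_rot': array([ 1.79901506e+02, -7.98794383e-03, -1.66269663e+02]), 'contact_force': array([0.16517421, 0.16493555, 0.15968786]), 'moment': array([0.00478546, 0.0468222 , 0.03899887]), 'gripper_width': 0.08728103470539852}
scene {'fov_y': 57.89289047075056, 'cx': 252.41657894733513, 'cy': 191.71512603385122, 'origin': array([ 1.14422046, -0.14667923,  0.47567598]), 'orientation': array([-1.25241053e+02, -9.38052092e-02,  7.44123589e+01])}
wheel [(array([ 0.6127, -0.0693,  0.0459]), 0.91)]
feeler_bar [(array([ 0.658 , -0.0456,  0.0558]), 0.58), (array([0.6268, 0.0284, 0.056 ]), 0.17)]
rotor [(array([0.6711, 0.081 , 0.1009]), 0.68)]
index_line [(array([ 
[... 219 characters left out ...]
0453448049215, 'cx': 250.3490329708626, 'cy': 190.21026025916623, 'origin': array([0.27279459, 0.37695234, 0.69424691]), 'orientation': array([-142.27315672,    0.83165179, -137.8127873 ])}
wheel [(array([ 0.6188, -0.0701,  0.0407]), 0.78)]
feeler_bar [(array([ 0.6528, -0.0488,  0.0569]), 0.65)]
rotor [(array([0.6668, 0.0869, 0.1006]), 0.89), (array([ 0.6564, -0.0467,  0.0568]), 0.71)]
index_line [(array([ 0.6709, -0.0632,  0.0628]), 0.74)]
gauge_mark [(array([ 0.663 , -0.031 ,  0.0622]), 0.77), (array([ 0.7351, -0.2321,  0.0029]), 0.16)]
feeler_tip [(array([0.624 , 0.0353, 0.0569]), 0.89), (array([ 0.663 , -0.0353,  0.061 ]), 0.21)]
stand [(array([ 6.582e-01, -5.620e-02, -1.000e-04]), 0.9)]
```

View pics/a.png

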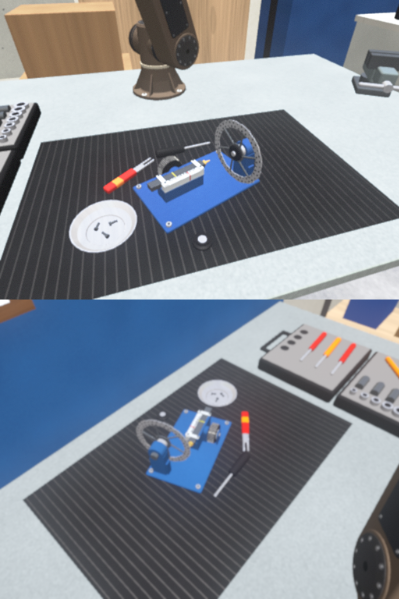

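Stand at about (0.657, -0.054) with yaw 20°; wheel at (0.616, -0.070). The wheel–rotor distance is 163 mm against 161 mm expected, so the poses agree. I'll turn the tool so the jaws lie along the stand's x, with the fingers shut.

>>> send_rows(motion=[{"travel": [0, 0, 0], "spin": -7}, {"travel": [0, 0, 0], "spin": -7}, {"travel": [0, 0, 0], "spin": -7}, {"travel": [0, 0, 0], "spin": -7}, {"travel": [0, 0, 0], "spin": -7}], gripper=-1, squeeze=10)

```text
time_s: 1.22
tcp_pos: [0.1602, -0.6556, 0.2267]
eef_rot: [-180.0, -0.0, -130.5]
contact_force: [0.2, 0.2, 0.6]
gripper_width: 0.0601
```

>>> send_rows(motion=[{"travel": [0, 0, 0], "spin": -7}, {"travel": [0, 0, 0], "spin": -7}, {"travel": [0, 0, 0], "spin": -7}, {"travel": [0, 0, 0], "spin": -7}, {"travel": [0, 0, 0], "spin": -7}])

```text
time_s: 1.63
tcp_pos: [0.1602, -0.6556, 0.2267]
eef_rot: [-180.0, -0.0, -94.7]
contact_force: [0.0, 0.5, 0.3]
gripper_width: 0.0263
```

>>> send_rows(motion=[{"travel": [0, 0, 0], "spin": -7}, {"travel": [0, 0, 0], "spin": -7}, {"travel": [0, 0, 0], "spin": -7}, {"travel": [0, 0, 0], "spin": -7}])

```text
time_s: 1.97
tcp_pos: [0.1603, -0.6557, 0.2268]
eef_rot: [-180.0, -0.0, -66.1]
contact_force: [-0.0, -1.1, -0.5]
gripper_width: 0.0023
```

>>> send_rows(motion=[{"travel": [0, 0, 0], "spin": 3.9}, {"travel": [-0.0205, -0.0325, 0], "spin": 0}, {"travel": [-0.0205, -0.0325, 0], "spin": 0}, {"travel": [-0.0205, -0.0325, 0], "spin": 0}, {"travel": [-0.0205, -0.0325, 0], "spin": 0}])

```text
time_s: 2.38
tcp_pos: [0.251, -0.5342, 0.2242]
eef_rot: [179.9, 0.1, -69.9]
contact_force: [1.5, 0.4, 0.7]
gripper_width: 0.0006
```

>>> send_rows(motion=[{"travel": [-0.0205, -0.0325, 0], "spin": 0}, {"travel": [-0.0205, -0.0325, 0], "spin": 0}, {"travel": [-0.0205, -0.0325, 0], "spin": 0}, {"travel": [-0.0205, -0.0325, 0], "spin": 0}, {"travel": [-0.0205, -0.0325, 0], "spin": 0}])

```text
time_s: 2.8
tcp_pos: [0.372, -0.3746, 0.2248]
eef_rot: [180.0, -0.0, -70.0]
contact_force: [0.8, -0.3, 0.3]
gripper_width: 0.0007
```

>>> send_rows(motion=[{"travel": [-0.0205, -0.0325, 0], "spin": 0}, {"travel": [-0.0205, -0.0325, 0], "spin": 0}, {"travel": [-0.0205, -0.0325, 0], "spin": 0}, {"travel": [-0.0205, -0.0325, 0], "spin": 0}, {"travel": [-0.0205, -0.0325, 0], "spin": 0}])

```text
time_s: 3.22
tcp_pos: [0.4941, -0.2137, 0.2272]
eef_rot: [-179.8, -0.2, -70.0]
contact_force: [1.1, -0.6, 0.1]
gripper_width: 0.0004
```

>>> send_rows(motion=[{"travel": [-0.0188, -0.0308, 0], "spin": 0}, {"travel": [-0.0188, -0.0308, 0], "spin": 0}, {"travel": [-0.0188, -0.0308, 0], "spin": 0}, {"travel": [-0.0188, -0.0308, 0], "spin": 0}, {"travel": [-0.0188, -0.0308, 0], "spin": 0}])

```text
time_s: 3.63
tcp_pos: [0.6112, -0.063, 0.2297]
eef_rot: [-179.6, -0.3, -69.8]
contact_force: [0.1, -0.2, 0.1]
gripper_width: 0.0005
```

>>> send_rows(motion=[{"travel": [0, 0, 0.0], "spin": 0}, {"travel": [0, 0, 0.0], "spin": 0}])

```text
time_s: 3.8
tcp_pos: [0.6152, -0.0571, 0.2288]
eef_rot: [-179.6, -0.3, -69.5]
contact_force: [-1.0, 0.9, -0.0]
gripper_width: 0.0003
```

```bash
cat > m.py <<'E'
from h import *
import sys
s=r.get_state(); print(s["time_s"],s["tcp_pos"],s["eef_rot"],s["contact_force"])
for cam in sys.argv[2:]:
    c=r.get_calibration(cam)
    im,d=r.capture(cam); cv2.imwrite(f"pics/{cam}{sys.argv[1]}.png",im)
    for n in ("wheel","rotor","index_line","gauge_mark","stand"):
        q=r.pinpoint(cam,n)[:1]; print(cam,n,[(np.round(w(cam,x["at"],c),4),round(x["conf"],2)) for x in q])
E
python3 m.py 1 wrist
```

```text
3.8 [ 0.61524883 -0.05709858  0.22875566] [-179.5717992    -0.25999857  -69.5151106 ] [-0.9713205   0.85907656 -0.01996841]
wrist wheel [(array([ 0.6209, -0.0692,  0.045 ]), 0.95)]
wrist rotor []
wrist index_line [(array([ 0.6727, -0.0645,  0.062 ]), 0.74)]
wrist gauge_mark [(array([ 0.6605, -0.0373,  0.0602]), 0.62)]
wrist stand [(array([ 0.6519, -0.0545, -0.0013]), 0.97)]
```

View pics/wrist1.png

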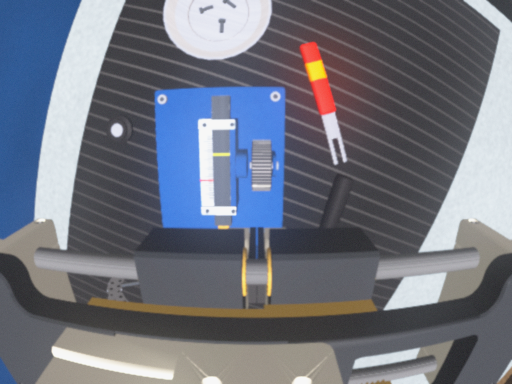

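Wrist picture: yellow line at about (222,155), red mark (206,181), wheel (261,165). The bar runs parallel to the image columns.

```bash
cat > g.py <<'E'
from h import *
import sys
def gap(im,c,yaw=20):
    b,g,rr=[im[...,i].astype(int) for i in range(3)]
    Y=(rr>130)&(g>120)&(b<g-60); Rd=(rr>140)&(g<rr-60)&(b<rr-60)
    lo=np.zeros(Y.shape,bool)
    # window: points within stand top region
    ey=np.array([-np.sin(np.radians(yaw)),np.cos(np.radians(yaw))]); ex=np.array([ey[1],-ey[0]])
    out={}
    for n,M,xr in (("Y",Y,(-13,13)),("R",Rd,(9,26))):
        L=[]
        for v,u in zip(*np.nonzero(M)):
            p=px("wrist",u,v,.062,c)[:2]-O; q=(p@ex*1e3,p@ey*1e3)
            if xr[0]<q[0]<xr[1] and -50<q[1]<50: L.append(q)
        L=np.array(L); out[n]=(len(L),np.round(L.mean(0),2),np.round(L.std(0),2)) if len(L) else None
    return out
O=np.array([.656,-.054])
if __name__=="__main__":
    n=sys.argv[1]; s=r.get_state(); c=r.get_calibration("wrist"); im,_=r.capture("wrist"); cv2.imwrite(f"pics/w{n}.png",im)
    print(s["time_s"],s["tcp_pos"],s["eef_rot"],s["contact_force"]); o=gap(im,c); print(o)
    if o["Y"] and o["R"]: print("gap mm",o["Y"][1][1]-o["R"][1][1])
    print([np.round(px("wrist",u,v,z,c),4) for u,v,z in ((163,99,.01),(276,97,.01),(261,140,.07),(261,190,.07))])
E
python3 g.py 2
```

```text
4.1 [ 0.614058   -0.0596592   0.22948535] [-179.52370894   -0.27117254  -69.70881642] [-1.09372973 -0.29859727  0.64874616]
{'Y': (48, array([  1.56, -15.17]), array([5.21, 0.91])), 'R': (7, array([14.31, 14.21]), array([1.2 , 0.58]))}
gap mm -29.380000000000003
[array([ 0.7614, -0.1046,  0.01  ]), array([ 0.6245, -0.1536,  0.01  ]), array([ 0.6255, -0.1011,  0.07  ]), array([ 0.6061, -0.0491,  0.07  ])]
```

Gap: the line is 29.4 mm short of the mark. That is about 147 mm of rim, so several strokes. I'll descend beside the start of a stroke.

>>> send_rows(motion=[{"travel": [0.01, 0.0035, 0.02], "spin": 0}, {"travel": [0.01, 0.0035, 0.035], "spin": 0}, {"travel": [0, 0, 0.035], "spin": 0}, {"travel": [0, 0, 0.03], "spin": 0}, {"travel": [0, 0, 0.01], "spin": 0}])

```text
time_s: 4.57
tcp_pos: [0.6188, -0.0855, 0.1031]
eef_rot: [-178.7, -0.5, -70.0]
contact_force: [-1.2, -0.0, 0.1]
gripper_width: 0.0003
```

>>> send_rows(motion=[{"travel": [0, 0, 0], "spin": 0}, {"travel": [0, 0, 0], "spin": 0}])

```text
time_s: 4.73
tcp_pos: [0.6171, -0.087, 0.1014]
eef_rot: [-178.9, -0.5, -70.0]
contact_force: [0.5, 0.1, 0.6]
gripper_width: 0.0007
```

```bash
python3 g.py 3 | head -3
```

```text
4.7333 [ 0.61708248 -0.08695311  0.10142073] [-178.94741322   -0.45989514  -70.04951348] [0.51622852 0.14456122 0.62533187]
{'Y': (89, array([  2.13, -15.47]), array([5.53, 0.78])), 'R': None}
[array([ 0.7238, -0.1409,  0.01  ]), array([ 0.6328, -0.1729,  0.01  ]), array([ 0.6338, -0.14  ,  0.07  ]), array([ 0.6225, -0.1089,  0.07  ])]
```

View pics/w3.png

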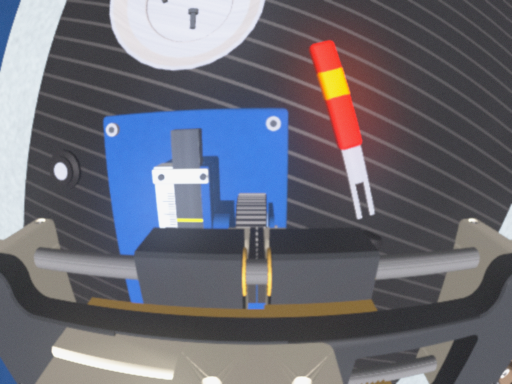

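Fingers at (258,260) are in line with the wheel at (252,210), and y is about 17 mm short of the wheel's centre. I'll probe down for contact.

>>> send_rows(motion=[{"travel": [0, 0, 0.014], "spin": 0}, {"travel": [0, 0, 0.008], "spin": 0}, {"travel": [0, 0, 0.002], "spin": 0}, {"travel": [0, 0, 0.0], "spin": 0}])

```text
time_s: 5.12
tcp_pos: [0.6226, -0.0865, 0.0848]
eef_rot: [-178.3, -0.7, -70.0]
contact_force: [0.2, 0.5, -0.0]
gripper_width: 0.0006
```

>>> send_rows(motion=[{"travel": [0, 0, 0.001], "spin": 0}, {"travel": [0, 0, 0.001], "spin": 0}])

```text
time_s: 5.28
tcp_pos: [0.6239, -0.0863, 0.085]
eef_rot: [-178.1, -0.7, -69.9]
contact_force: [0.6, -0.3, -0.0]
gripper_width: 0.0005
```

>>> send_rows(motion=[{"travel": [-0.001, 0.004, 0.005], "spin": 0}, {"travel": [-0.001, 0.003, 0.005], "spin": 0}, {"travel": [-0.001, 0.002, 0.003], "spin": 0}, {"travel": [0, 0.001, 0.001], "spin": 0}])

```text
time_s: 5.62
tcp_pos: [0.616, -0.0867, 0.0723]
eef_rot: [-177.8, -0.8, -69.9]
contact_force: [2.8, -0.4, 8.4]
gripper_width: 0.0004
```

Contact at 8 N. First stroke.

>>> send_rows(motion=[{"travel": [-0.006, 0.0005, 0.0], "spin": 0}, {"travel": [-0.007, 0.0005, 0.0], "spin": 0}, {"travel": [-0.007, 0.0005, 0.001], "spin": 0}])

```text
time_s: 5.87
tcp_pos: [0.6102, -0.0701, 0.0735]
eef_rot: [-177.5, -1.1, -69.9]
contact_force: [0.6, -1.4, 9.3]
gripper_width: 0.0004
```

```bash
python3 g.py 4 | head -3
```

```text
5.8667 [ 0.61015652 -0.07012943  0.07348866] [-177.48989887   -1.07627493  -69.86544345] [ 0.60100227 -1.41086498  9.26485008]
{'Y': (113, array([  1.55, -12.42]), array([5.51, 0.76])), 'R': None}
[array([ 0.7105, -0.1255,  0.01  ]), array([ 0.6287, -0.1544,  0.01  ]), array([ 0.628 , -0.1256,  0.07  ]), array([ 0.6182, -0.0991,  0.07  ])]
```

Rolling works: the bar moved about 3 mm. Finish the stroke, lift, and return.

>>> send_rows(motion=[{"travel": [-0.007, 0, 0.001], "spin": 0}, {"travel": [-0.007, 0, 0.001], "spin": 0}, {"travel": [-0.006, 0, 0.001], "spin": 0}])

```text
time_s: 6.17
tcp_pos: [0.6028, -0.0504, 0.0715]
eef_rot: [-177.4, -1.2, -69.8]
contact_force: [0.7, -0.3, 0.1]
gripper_width: 0.0003
```

>>> send_rows(motion=[{"travel": [0, 0, -0.012], "spin": 0}, {"travel": [0.01, 0, -0.002], "spin": 0}, {"travel": [0.012, 0, 0], "spin": 0}, {"travel": [0.01, 0, 0.0], "spin": 0}, {"travel": [0, 0, 0], "spin": 0}])

```text
time_s: 6.58
tcp_pos: [0.6112, -0.0805, 0.0837]
eef_rot: [-177.7, -1.1, -69.7]
contact_force: [0.4, 0.4, -0.3]
gripper_width: 0.0008
```

```bash
python3 g.py 5 | head -3
```

```text
6.5833 [ 0.61124366 -0.080495    0.0836572 ] [-177.65198477   -1.0527044   -69.668099  ] [ 0.41635138  0.4138353  -0.27357262]
{'Y': (101, array([ 1.32, -9.48]), array([5.55, 0.79])), 'R': None}
[array([ 0.7152, -0.1349,  0.01  ]), array([ 0.6298, -0.1654,  0.01  ]), array([ 0.6292, -0.135 ,  0.07  ]), array([ 0.6187, -0.1069,  0.07  ])]
```

>>> send_rows(motion=[{"travel": [0.006, -0.0015, 0.003], "spin": 0}, {"travel": [0.003, -0.001, 0.005], "spin": 0}, {"travel": [0, 0.0005, 0.004], "spin": 0}, {"travel": [0, 0.0005, 0.001], "spin": 0}])

```text
time_s: 6.97
tcp_pos: [0.6181, -0.0913, 0.0699]
eef_rot: [-177.6, -1.2, -69.8]
contact_force: [-0.7, -4.7, 11.7]
gripper_width: 0.0004
```

>>> send_rows(motion=[{"travel": [-0.007, 0.0005, -0.0005], "spin": 0}, {"travel": [-0.007, 0.0005, 0], "spin": 0}, {"travel": [-0.007, 0.0005, 0.0007], "spin": 0}, {"travel": [-0.007, 0.0, 0.001], "spin": 0}, {"travel": [-0.007, 0, 0.001], "spin": 0}])

```text
time_s: 7.38
tcp_pos: [0.6087, -0.0659, 0.0733]
eef_rot: [-177.4, -1.8, -69.7]
contact_force: [-2.1, -2.9, 10.0]
gripper_width: 0.0005
```

>>> send_rows(motion=[{"travel": [-0.006, 0, 0.0012], "spin": 0}, {"travel": [0, 0, -0.012], "spin": 0}, {"travel": [0.012, 0, -0.002], "spin": 0}, {"travel": [0.014, -0.0005, 0], "spin": 0}, {"travel": [0.012, -0.0005, 0.0], "spin": 0}])

```text
time_s: 7.8
tcp_pos: [0.6193, -0.0947, 0.0874]
eef_rot: [-177.4, -1.9, -69.4]
contact_force: [1.4, -0.3, 0.6]
gripper_width: 0.0008
```

```bash
python3 g.py 6 | head -3
```

```text
7.8 [ 0.61933451 -0.09470104  0.08741013] [-177.43280835   -1.85035116  -69.43516035] [ 1.42549944 -0.33134492  0.58290826]
{'Y': None, 'R': None}
[array([ 0.726 , -0.1492,  0.01  ]), array([ 0.6389, -0.1808,  0.01  ]), array([ 0.6377, -0.149 ,  0.07  ]), array([ 0.6268, -0.1203,  0.07  ])]
```

>>> send_rows(motion=[{"travel": [-0.003, 0.0005, 0.006], "spin": 0}, {"travel": [-0.002, 0.0005, 0.006], "spin": 0}, {"travel": [0, 0.0005, 0.004], "spin": 0}, {"travel": [0, 0.0005, 0.001], "spin": 0}])

```text
time_s: 8.18
tcp_pos: [0.6185, -0.0952, 0.0675]
eef_rot: [-177.4, -2.0, -69.6]
contact_force: [2.0, -6.7, 12.1]
gripper_width: 0.0002
```

>>> send_rows(motion=[{"travel": [-0.007, 0.0005, -0.0015], "spin": 0}, {"travel": [-0.008, 0.0005, -0.001], "spin": 0}, {"travel": [-0.008, 0.0005, 0], "spin": 0}, {"travel": [-0.008, 0.0, 0.0005], "spin": 0}, {"travel": [-0.008, 0, 0.001], "spin": 0}])

```text
time_s: 8.6
tcp_pos: [0.6074, -0.0648, 0.0731]
eef_rot: [-177.2, -2.7, -69.4]
contact_force: [-2.4, -1.6, 11.8]
gripper_width: 0.0004
```

>>> send_rows(motion=[{"travel": [-0.007, 0, 0.0012], "spin": 0}, {"travel": [-0.005, 0, 0.0012], "spin": 0}, {"travel": [0, 0, -0.015], "spin": 0}, {"travel": [0.0, 0, -0.03], "spin": 0}, {"travel": [0.01, 0, -0.035], "spin": 0}])

```text
time_s: 9.02
tcp_pos: [0.5947, -0.0584, 0.1435]
eef_rot: [-178.1, -2.5, -69.2]
contact_force: [0.5, -0.7, 0.2]
gripper_width: 0.0003
```

>>> send_rows(motion=[{"travel": [0.0, 0, -0.035], "spin": 0}, {"travel": [0.0, 0, -0.01], "spin": 0}, {"travel": [0.0, 0, 0], "spin": 0}])

```text
time_s: 9.27
tcp_pos: [0.5942, -0.0566, 0.195]
eef_rot: [-177.8, -2.6, -69.1]
contact_force: [0.3, -0.0, -0.4]
gripper_width: 0.0004
```

```bash
python3 g.py 7 | head -3; python3 m.py 7 scene side | grep -E "index|gauge"
```

```text
9.2667 [ 0.5942484  -0.05661503  0.19502117] [-177.76837564   -2.60982206  -69.1055372 ] [ 0.33257579 -0.04138212 -0.4428296 ]
{'Y': (53, array([1.56, 6.38]), array([5.38, 0.85])), 'R': (5, array([14.62, 14.21]), array([1.1 , 0.42]))}
gap mm -7.830000000000001
scene index_line [(array([ 0.668 , -0.0471,  0.0621]), 0.69)]
scene gauge_mark [(array([ 0.6625, -0.0393,  0.0612]), 0.75)]
side index_line [(array([ 0.6637, -0.0423,  0.0626]), 0.55)]
side gauge_mark [(array([ 0.6627, -0.0302,  0.0615]), 0.83)]
```

View pics/w7.png

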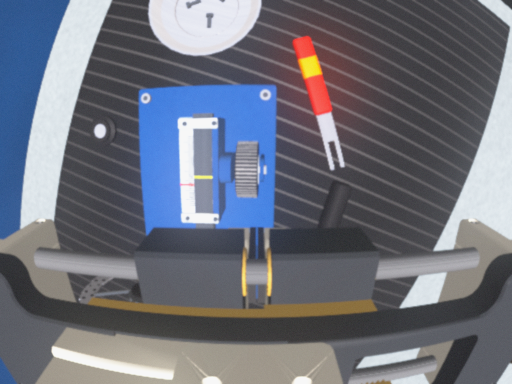

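Yellow (203,177) and red (187,184): 7.8 mm still to go. Next a shorter stroke of about 28 mm of rim, then a look.

>>> send_rows(motion=[{"travel": [0.02, -0.005, 0.02], "spin": 0}, {"travel": [0.015, -0.004, 0.03], "spin": 0}, {"travel": [0.0, 0, 0.03], "spin": 0}, {"travel": [0, 0.0005, 0.015], "spin": 0}, {"travel": [0, 0.0005, 0.002], "spin": 0}])

```text
time_s: 10.33
tcp_pos: [0.6222, -0.0907, 0.0976]
eef_rot: [-177.5, -2.7, -69.1]
contact_force: [-0.3, 0.2, 0.2]
gripper_width: 0.0006
```

>>> send_rows(motion=[{"travel": [0, 0.0005, 0.002], "spin": 0}])

```text
time_s: 10.42
tcp_pos: [0.6215, -0.0912, 0.0949]
eef_rot: [-177.6, -2.7, -69.1]
contact_force: [0.1, 0.1, 0.2]
gripper_width: 0.0007
```

>>> send_rows(motion=[{"travel": [-0.002, 0.0015, 0.008], "spin": 0}, {"travel": [-0.001, 0.001, 0.007], "spin": 0}, {"travel": [0, 0.0005, 0.005], "spin": 0}, {"travel": [0, 0.0005, 0.003], "spin": 0}])

```text
time_s: 10.75
tcp_pos: [0.6198, -0.0895, 0.0732]
eef_rot: [-177.4, -2.8, -69.0]
contact_force: [0.4, 0.7, 0.3]
gripper_width: 0.0005
```

>>> send_rows(motion=[{"travel": [0, 0.0005, 0.003], "spin": 0}, {"travel": [0, 0.0005, 0.001], "spin": 0}])

```text
time_s: 10.92
tcp_pos: [0.6204, -0.0902, 0.0707]
eef_rot: [-177.2, -2.9, -68.9]
contact_force: [-1.7, -2.0, 6.6]
gripper_width: 0.0004
```

>>> send_rows(motion=[{"travel": [-0.007, 0.0005, -0.0005], "spin": 0}, {"travel": [-0.007, 0.0005, 0], "spin": 0}, {"travel": [-0.007, 0.0005, 0.0005], "spin": 0}, {"travel": [-0.006, 0.0, 0.0007], "spin": 0}, {"travel": [0, 0, 0], "spin": 0}])

```text
time_s: 11.33
tcp_pos: [0.6121, -0.0672, 0.0741]
eef_rot: [-176.8, -3.2, -68.9]
contact_force: [-1.3, 0.7, 0.0]
gripper_width: 0.0003
```

```bash
python3 g.py 8 | head -3
```

```text
11.3333 [ 0.61211754 -0.0672097   0.07409017] [-176.82816277   -3.20120717  -68.90372847] [-1.26632675  0.66767317  0.038191  ]
{'Y': None, 'R': None}
[array([ 0.7167, -0.1225,  0.01  ]), array([ 0.6336, -0.1534,  0.01  ]), array([ 0.631 , -0.1223,  0.07  ]), array([ 0.6207, -0.0958,  0.07  ])]
```

>>> send_rows(motion=[{"travel": [0, 0, -0.015], "spin": 0}, {"travel": [0, 0, -0.03], "spin": 0}, {"travel": [0, 0, -0.035], "spin": 0}, {"travel": [0.0, 0, -0.03], "spin": 0}, {"travel": [0, 0, 0], "spin": 0}])

```text
time_s: 11.8
tcp_pos: [0.6028, -0.0638, 0.1846]
eef_rot: [-177.3, -3.1, -68.8]
contact_force: [1.4, -0.7, 0.4]
gripper_width: 0.0005
```

```bash
python3 g.py 9 | head -3
```

```text
11.8 [ 0.6028283  -0.06383799  0.18457774] [-177.26563876   -3.11233426  -68.7969528 ] [ 1.3650774  -0.72800672  0.40605332]
{'Y': (53, array([1.27, 9.14]), array([5.23, 0.84])), 'R': (14, array([16.97, 14.19]), array([3.92, 0.45]))}
gap mm -5.049999999999999
```

>>> send_rows(motion=[{"travel": [0.015, -0.003, 0.02], "spin": 0}, {"travel": [0.012, -0.003, 0.03], "spin": 0}, {"travel": [0.0, 0, 0.03], "spin": 0}, {"travel": [0, 0.0005, 0.012], "spin": 0}, {"travel": [0, 0.0005, 0.005], "spin": 0}])

```text
time_s: 12.27
tcp_pos: [0.6255, -0.0907, 0.085]
eef_rot: [-176.9, -3.1, -68.8]
contact_force: [0.4, -0.4, 0.6]
gripper_width: 0.0001
```

>>> send_rows(motion=[{"travel": [0, 0.0005, 0.003], "spin": 0}])

```text
time_s: 12.35
tcp_pos: [0.6241, -0.0913, 0.0798]
eef_rot: [-177.1, -3.0, -68.8]
contact_force: [-0.2, 0.8, 0.5]
gripper_width: 0.0008
```

>>> send_rows(motion=[{"travel": [-0.002, 0.003, 0.004], "spin": 0}, {"travel": [-0.001, 0.002, 0.003], "spin": 0}, {"travel": [0, 0.0005, 0.002], "spin": 0}])

```text
time_s: 12.6
tcp_pos: [0.6191, -0.0908, 0.0705]
eef_rot: [-177.1, -3.1, -68.8]
contact_force: [-1.6, -3.7, 9.6]
gripper_width: 0.0005
```

>>> send_rows(motion=[{"travel": [-0.007, 0.0005, -0.0003], "spin": 0}, {"travel": [-0.007, 0.0005, 0.0003], "spin": 0}, {"travel": [-0.005, 0.0005, 0.001], "spin": 0}])

```text
time_s: 12.85
tcp_pos: [0.6138, -0.0759, 0.0743]
eef_rot: [-176.7, -3.4, -68.7]
contact_force: [-0.3, 0.4, 0.7]
gripper_width: 0.001
```

>>> send_rows(motion=[{"travel": [0, 0, -0.015], "spin": 0}, {"travel": [0, 0, -0.03], "spin": 0}, {"travel": [0, 0, -0.035], "spin": 0}, {"travel": [0.0, 0, -0.03], "spin": 0}, {"travel": [0, 0, 0], "spin": 0}])

```text
time_s: 13.27
tcp_pos: [0.6036, -0.0703, 0.19]
eef_rot: [-176.6, -3.4, -68.6]
contact_force: [0.7, -0.3, 0.5]
gripper_width: 0.0003
```

```bash
python3 g.py 10 | head -3
```

```text
13.2667 [ 0.60357874 -0.07033257  0.19000695] [-176.63352749   -3.41834175  -68.56260528] [ 0.66886205 -0.33472757  0.51167674]
{'Y': (49, array([ 0.99, 12.1 ]), array([5.24, 0.82])), 'R': (18, array([17.38, 14.38]), array([3.82, 0.44]))}
gap mm -2.280000000000001
```

>>> send_rows(motion=[{"travel": [0.013, -0.003, 0.02], "spin": 0}, {"travel": [0.009, -0.003, 0.03], "spin": 0}, {"travel": [0.0, 0, 0.03], "spin": 0}, {"travel": [0, 0.001, 0.014], "spin": 0}, {"travel": [0, 0.001, 0.006], "spin": 0}])

```text
time_s: 13.73
tcp_pos: [0.6258, -0.0912, 0.0918]
eef_rot: [-175.9, -3.5, -68.5]
contact_force: [0.4, 0.6, -1.3]
gripper_width: 0.0002
```

>>> send_rows(motion=[{"travel": [0, 0.001, 0.003], "spin": 0}])

```text
time_s: 13.82
tcp_pos: [0.6241, -0.0917, 0.087]
eef_rot: [-176.0, -3.4, -68.5]
contact_force: [-1.2, -0.2, 0.0]
gripper_width: 0.0005
```

>>> send_rows(motion=[{"travel": [-0.002, 0.003, 0.005], "spin": 0}, {"travel": [-0.001, 0.002, 0.005], "spin": 0}, {"travel": [0, 0.0005, 0.003], "spin": 0}, {"travel": [0, 0.0005, 0.002], "spin": 0}])

```text
time_s: 14.15
tcp_pos: [0.6184, -0.0909, 0.0717]
eef_rot: [-175.9, -3.4, -68.5]
contact_force: [0.3, 0.6, 0.6]
gripper_width: 0.0005
```

>>> send_rows(motion=[{"travel": [0, 0.0005, 0.0025], "spin": 0}, {"travel": [0, 0.0005, 0.001], "spin": 0}])

```text
time_s: 14.32
tcp_pos: [0.6192, -0.0919, 0.0704]
eef_rot: [-175.8, -3.6, -68.4]
contact_force: [-2.1, -1.8, 5.9]
gripper_width: 0.001
```

>>> send_rows(motion=[{"travel": [-0.007, 0.0005, -0.0003], "spin": 0}, {"travel": [-0.006, 0.0005, 0.0005], "spin": 0}])

```text
time_s: 14.48
tcp_pos: [0.6158, -0.0828, 0.0733]
eef_rot: [-175.6, -3.8, -68.4]
contact_force: [-4.0, -5.5, 13.5]
gripper_width: 0.0003
```

>>> send_rows(motion=[{"travel": [0, 0, -0.015], "spin": 0}, {"travel": [0, 0, -0.03], "spin": 0}, {"travel": [0, 0, -0.035], "spin": 0}, {"travel": [0.0, 0, -0.03], "spin": 0}, {"travel": [0, 0, 0], "spin": 0}])

```text
time_s: 14.9
tcp_pos: [0.6046, -0.0791, 0.1888]
eef_rot: [-175.5, -3.9, -68.3]
contact_force: [1.0, 0.1, 0.5]
gripper_width: 0.0006
```

```bash
python3 g.py 11 | head -3; python3 -c "
import cv2;im=cv2.imread('pics/w11.png')[90:240,130:290];cv2.imwrite('pics/w11c.png',cv2.resize(im,None,fx=4,fy=4,interpolation=cv2.INTER_CUBIC))"
```

```text
14.9 [ 0.60456137 -0.07912892  0.1887981 ] [-175.5239544    -3.9271074   -68.34027129] [0.9898406  0.05141309 0.50110836]
{'Y': (50, array([ 1.74, 13.95]), array([5.45, 0.88])), 'R': (9, array([16.15, 14.59]), array([2.48, 0.4 ]))}
gap mm -0.6400000000000006
```

View pics/w11c.png

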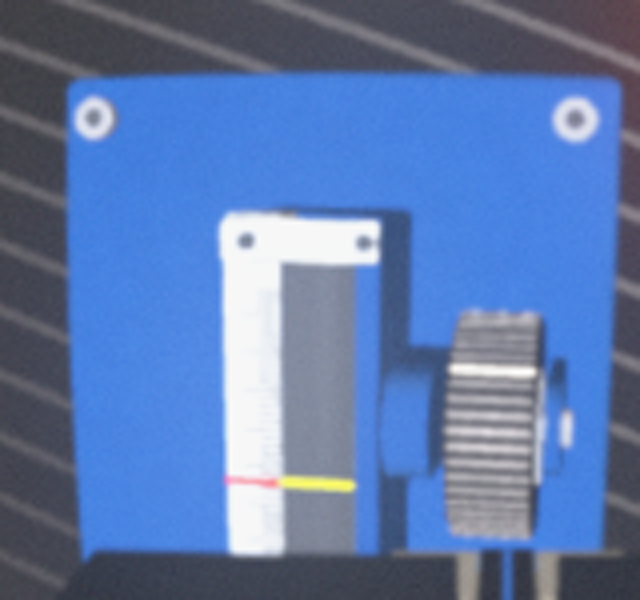

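The crop shows the red mark (left, y about 482) and the yellow line (right, y about 484) meeting in one line. The measured gap is -0.6 mm and the arm is clear, so I'm handing in.

```bash
python3 -c "
from plant import r
print(r.close_job()); s=r.get_state(); print(s['time_s'],s['tcp_pos'],s['contact_force'])"
```

```text
the job is handed in; nothing more can be done
None
the job is handed in; nothing more can be done
```

The feeler is set. In the last wrist picture the yellow index line stands in line with the red gauge mark, measured 0.6 mm short of it against the 2 mm limit. I handed the job in at about 15 s of the 48 s allowed; no verdict is reported.

- **How it was moved:** I rolled the wheel with the shut fingertips in six light strokes, lifting between them. The force readings at the wheel reached about 15 N at most, against the 50 N limit. The bar moved about 29 mm in all, always short of the mark.
- **At hand-in:** the fingers were about 115 mm above the wheel with no contact force. I saw no sign of touching the disc or bar. I did not measure the dish, fork, pick and lockring again, though the fingers never went down near them.
- **What went wrong or disagreed:**
  - Two strokes lost contact partway and moved the bar less than planned, so I added short strokes.
  - The tool tilted about 6° over the job because the moves offer no way to correct it; it did no harm.
  - With 7.8 mm measured by the wrist camera, the network points from the scene and side cameras gave roughly 9 and 12 mm. I relied on the wrist measurement, which the last picture bears out.

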